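# Trace a drying chamber's hatch joint with a sprung probe

### The job

Take the pen-shaped probe from its fork stand and check the gasket joint round the hatch of the small drying chamber: set its sprung tip in the groove at the end beside the round black cap and draw it steadily along the whole U, about 2 cm per second, to the other end, in one pass. Keep the tip in the groove and its plunger lightly pushed in (a few millimetres, not bottomed) all the way, and keep the tip clear of the chamber's top everywhere else. Then hang the probe back upright in its fork, let go, and leave the jars and the beaker where they are.

Things in the scene. Friction and masses are not known exactly. Their poses are not given: they have to be found in the camera images.
- chamber: drying chamber: fixed white box 140 (x) x 170 (y) x 70 mm high, yaw within 0.35 rad; origin at its underside's centre, +x away from the robot. Aluminium rim and steel hatch flush on top. Between them an open U-shaped groove 16 mm wide, 8 deep, black floor at z 62; centre line (x, y mm): (25, 60) start, (-35, 60), (-35, -60), (25, -60) end, sharp corners, walls 8 mm past both ends
- seam_start (a point): start of the groove's centre line, on its floor. Beside it, on the rim at chamber (53, 66) mm, stands the round black cap, 22 mm diameter, 10 mm high
- seam_corner1 (a point): first (left front) corner of the groove's centre line, on its floor; x, y axes as the chamber's
- seam_corner2 (a point): second corner, on the floor
- seam_end (a point): end of the groove's centre line, on its floor. Between start and end, at chamber x = 40 mm, lies the steel hinge barrel, 80 mm long along y, 8 mm above the top
- stand: fixed steel fork stand, yaw within 0.5 rad; origin on the table under the hung probe's axis, z up. Fork top at z 140 mm; slot along x, 22 mm wide, open to -x, between tines 12 mm wide, 8 thick, from x -28; closed end at x 14. Post at x 60, not above the fork; base 130 x 110 x 12 mm. The probe hangs by its collar: lift it up, or a little up and out to -x
- probe: pen-shaped probe, 193 mm long, 110 to 170 g, at first hanging upright in the fork; origin on its axis in the collar's underside (140 mm above the table when hung), z up the axis. Collar 40 mm diameter, z 0 to 8; round black grip head 24 mm diameter, z 8 to 68: hold it here from above. Steel shaft 14 mm diameter down to z -85, nose 10 mm to z -97, then the plunger. Its yaw does not matter
- probe_tip (a point): lowest point of the brass plunger's round tip (6 mm diameter), 125 mm below the probe's origin when the plunger is out; it moves with the plunger
- plunger (a joint): how far the sprung plunger is pushed in along the probe's axis, 0 (out) to 0.012 m (bottomed). Spring 0.9 N at 0 plus 0.3 N per mm (4.5 N bottomed). It slides freely and returns by itself.
- jar_mid: bystander: squat pale jar with black cap, 60 mm in diameter, 75 mm tall, between chamber and stand, nearer the robot; origin at the centre of its underside, z up. Loose; leave it alone.
- jar_far: bystander: amber jar with white cap, 56 mm in diameter, 85 mm tall, between chamber and stand, farther from the robot; origin at the centre of its underside, z up. Loose; leave it alone.
- jar_near: bystander: white jar with black cap, 66 mm in diameter, 80 mm tall, near the robot at its left; origin at the centre of its underside, z up. Loose; leave it alone.
- beaker: bystander: clear beaker, 76 mm in diameter, 90 mm tall, near the robot at its right; origin at the centre of its underside, z up. Loose; leave it alone.
There are look-alikes about, which are no part of the job. There is more than one size of the probe; the one meant has the size given above. Leave any red look-alike of the stand alone.

How it is judged:
By the outcome, as a careful person would: the job done as asked, in the order asked, and still so for the second after the job is handed in, with the robot touching nothing.
It also fails if it takes over 72 s, if anything falls off the work surface, if the arm or the gripper's body presses on something with over 40 N, if the wrist force passes 120 N, or if a joint passes its speed limit or range.

### The arm

A 6-joint arm with a two-finger parallel gripper is mounted at the origin on the work surface. World frame = base frame: x ahead of the robot, y to its left, z up, the work surface at z = 0. Lengths are in m, angles in rad, forces in N, time in s.
With the tool pointing down it reaches from about 0.325 to 1 m from the base axis. Payload 5.1 kg.
Tool frame: the origin (TCP) lies between the finger pads; the fingertips stand 17 mm ahead of it and the grasp point (between the pads) lies 2 mm behind it (tcp_to_tips is the z of the fingertips in the tool frame, in m); z points along the fingers, y is the line along which they close (so a half turn about z gives the same grasp; the last joint's range is limited). The gripper opens to 85 mm and grips with 20 to 120 N. Pads are 22 mm wide; open, the fingers measure 114 mm over their backs; the gripper's body (76 mm by 85 mm) begins 54 mm behind the grasp point. The pads swing forward as they close: fully open they stand 13 mm farther back than shut.
Start: joints at [-1.204, 0.124, 1.65, -0, 1.367, -0.083], TCP at [0.283, -0.585, 0.248] pointing down, gripper open.
Joint ranges: [-2.61, 2.61], [-1.02, 2.33], [0.03, 2.71], [-1.35, 4.49], [0.32, 2.68], [-2.91, 2.91]. Speed limits (rad/s): [2.57, 2.57, 3.14, 3.14, 3.14, 3.14].

### API

Orientations are given as a rotation vector (axis times angle).
In Python, from workcell import * gives the robot as it stands. The module is installed in compiled form; this text tells all that it offers.
- The arm moves only by the tool servo_tool, never from a script. Its arguments are lists of equal length, an entry for each row: "offset": the shift along the tool's x, y, z in m, a list of three; "spin": the turn about the tool's z in degrees; "fingers": the opening, from 0 (shut) to 1 (fully open). A call has 1 to 12 rows; each row shifts and turns the commanded pose from where the row before left it, along the tool's axes as they then stand; what a row does not reach is not made up. A row lasts 1/10 s, in which the tool goes at most 50 mm and 8.59 degrees, less where a joint would pass 70% of its speed; a pose out of reach is approached as far as the arm can. A call with a gripper value outside its range is refused whole. The fingers move at their own pace and stop on an object; the grip force is fixed at half the most. Time passes only in rows, so rows that do not move let the fingers close. It gives the time, the measured TCP pose, the force, the opening and the grip force at its end, in the units of the state.
- get_state(): the state, without advancing time (a new reading comes with each control period).
- get_image(name): name is "side" or "top"; returns the picture (420x560x3 uint8, blue, green, red); there is no depth.
- camera_model(name): a dict with "fx", "fy", "cx", "cy" (pixels), "camera_from_world" (4x4, takes a point from world to camera coordinates). Camera axes: x right, y down, z forward; pixel columns grow to the right and rows downward; lengths in m; the calibration is good to about 2 mm. A picture is of the moment at which its call begins. camera_model takes no time and is no camera call.
- finish_job(): hands the job in; it is judged then, once.
The state is a dict: "time": time; "joints": joint angles; "qd": joint speeds; "effort": joint torques, N m; "ee_pos": TCP position; "ee_rot": TCP orientation; "wrist_force": force on the tool from outside, world axes, zero at the start; "wrist_torque": the same for the moment, N m; "finger_gap": finger opening in m; "gripper_force": force on a finger pad.
Only numpy, scipy, OpenCV 4.12 (cv2) and the standard library are available. Lean on these libraries where they do the work, as an engineer would, in place of code of your own. Each camera call takes 0.05 s, during which the arm holds its last target. There are 200 camera calls.

## Working session

There is one attempt and no reset: what is moved stays moved. The work goes in short steps, Python scripts to look and compute and a tool call to move; the robot and the scene stay as the last step left them, time stands still between calls to the robot, and variables do not carry over. Pictures are saved under pics/ and viewed, at most 10 in all, crops included, and the job is handed in when it is done.

Besides the shell and the picture viewer there is one more tool, called after "Request:" as name(argument=value, ...), one argument or row to a line, values as JSON. servo_tool: Moves the arm, as the interface text tells. Its arguments: {"type":"object","properties":{"offset":{"type":"array","items":{"type":"array","items":{"type":"number"}}},"spin":{"type":"array","items":{"type":"number"}},"fingers":{"type":"array","items":{"type":"number"}}},"required":["offset","spin","fingers"]}

```bash
mkdir -p pics; cat > h.py <<'E'
from workcell import *
import numpy as np, cv2
from scipy.spatial.transform import Rotation as R
def snap(n,f):
    im=get_image(n); cv2.imwrite('pics/'+f+'.png',im); return im
def proj(n,p):
    c=camera_model(n); q=np.array(c["camera_from_world"])@np.append(p,1); return np.array([c["fx"]*q[0]/q[2]+c["cx"],c["fy"]*q[1]/q[2]+c["cy"]])
def atz(n,uv,z):
    c=camera_model(n); T=np.linalg.inv(np.array(c["camera_from_world"])); d=T[:3,:3]@[(uv[0]-c["cx"])/c["fx"],(uv[1]-c["cy"])/c["fy"],1]; o=T[:3,3]
    return o+d*(z-o[2])/d[2]
def crop(im,x,y,w,h,s,f):
    cv2.imwrite('pics/'+f+'.png',cv2.resize(im[y:y+h,x:x+w],None,fx=s,fy=s,interpolation=cv2.INTER_CUBIC))
E
python3 - <<'E'
from h import *
snap('top','top0');snap('side','side0')
s=get_state();print(s['ee_pos'],s['ee_rot'],s['time'],s['finger_gap'])
print(R.from_rotvec(s['ee_rot']).as_matrix().round(3))
for n in('top','side'):
    c=camera_model(n);print(n,c['fx'],np.linalg.inv(c['camera_from_world']).round(3))
E
```

```text
[ 0.28239369 -0.58485591  0.24717732] [-3.06061656e+00 -7.00174178e-01  4.23722161e-04] 0.1 0.08527536169599198
[[ 0.901  0.435 -0.001]
 [ 0.435 -0.901  0.002]
 [ 0.    -0.002 -1.   ]]
top 527.1762074190287 [[-0.022 -0.995  0.098  0.418]
 [-1.     0.023  0.002  0.034]
 [-0.005 -0.098 -0.995  1.288]
 [ 0.     0.     0.     1.   ]]
side 537.7855046811792 [[-0.924 -0.26   0.281  0.201]
 [-0.383  0.621 -0.684  0.826]
 [ 0.004 -0.739 -0.673  0.892]
 [ 0.     0.     0.     1.   ]]
```

View pics/top0.png

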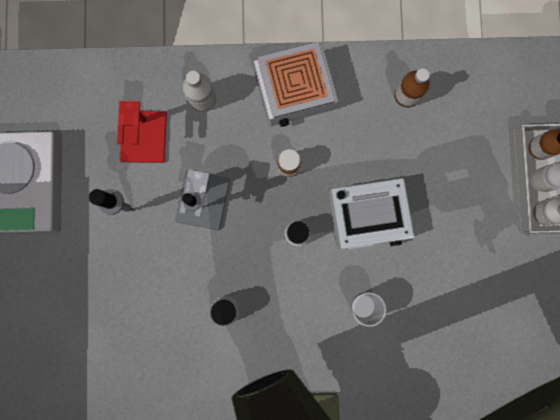

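View pics/side0.png

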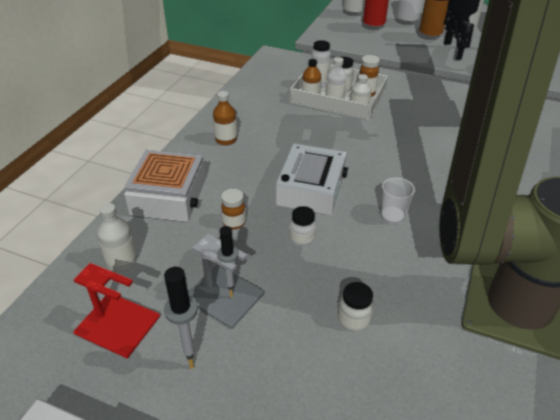

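The top view shows a grey stand with a probe at (190,200), a larger loose probe at (105,200) and an empty red stand at (140,135). The chamber is at (372,213), with its black cap at (341,195). Jars are at (297,232), (289,160) and (222,312), and the beaker is at (369,309). The probe in the grey fork fits the description best. I'll confirm it in an enlarged crop.

```bash
python3 - <<'E'
from h import *
a=cv2.imread('pics/top0.png');b=cv2.imread('pics/side0.png')
r=lambda im,x,y,w,h:cv2.resize(im[y:y+h,x:x+w],(400,300),interpolation=cv2.INTER_CUBIC)
m=np.vstack([np.hstack([r(a,160,155,80,60+0),r(a,322,170,100,75+10-10)]),np.hstack([r(b,140,220,160,120),r(b,260,130,100,75+10-10)])])
# grid: TL x160+u/5,y155+v/5 ; TR 322+u/4,170+v/4 ; BL 140+u/2.5,220+v/2.5; BR 260+u/4,130+v/4
cv2.imwrite('pics/m.png',m)
E
```

```text
(no output)
```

View pics/m.png

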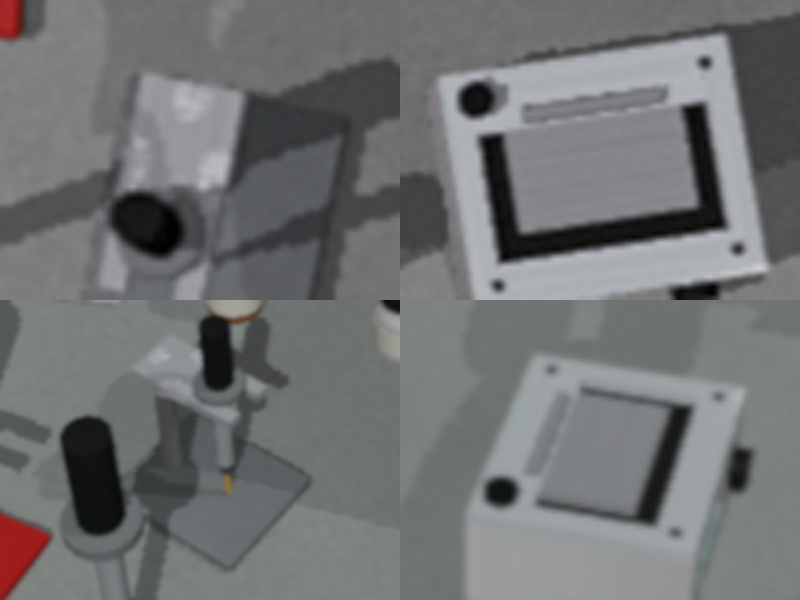

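```bash
cat >> h.py <<'E'
from scipy.optimize import least_squares
E
python3 - <<'E'
from h import *
TL=lambda u,v:(160+u/5-.4,155+v/5-.4);TR=lambda u,v:(322+u/4-.4,170+v/4-.4);BL=lambda u,v:(140+u/2.5-.3,220+v/2.5-.3);BR=lambda u,v:(260+u/4-.4,130+v/4-.4)
t=[((33,68),(80,137)),((-43,68),(99,262)),((-43,-68),(328,228)),((33,-68),(305,102)),((70,85),(37,77)),((70,-85),(328,35)),((-70,-85),(368,270))]
s=[((-70,85),(293,252)),((-70,-85),(345,88)),((70,-85),(132,55)),((70,85),(68,215)),((-43,68),(257,222)),((-43,-68),(293,105))]
T=[('top',c,TR(*p)) for c,p in t];S=[('side',c,BR(*p)) for c,p in s]
def W(q,c):
    c=np.array(c)/1000;a=q[2];return np.array([q[0]+c[0]*np.cos(a)-c[1]*np.sin(a),q[1]+c[0]*np.sin(a)+c[1]*np.cos(a),.07])
for L in(T,S,T+S):
    f=lambda q:np.concatenate([proj(n,W(q,c))-p for n,c,p in L])
    r=least_squares(f,[.4,-.05,0.1]);print('chamber',r.x.round(4),np.abs(r.fun).max().round(2))
q=r.x
for c in((25,60),(-35,60),(-35,-60),(25,-60)):print(W(q,c).round(4))
print(r.fun.reshape(-1,2).round(1).tolist())
print('probe top head',atz('top',TL(146,222),.208).round(4),'side head',atz('side',BL(214,26),.208).round(4),'tip',atz('side',BL(228,193),.015).round(4),'collar top cam',atz('top',TL(164,232),.144).round(4))
for a,b,z in(((350,120),(315,300),.012),((140,75),(88,300),.14),((245,95),(205,300),.14)):
    d=atz('top',TL(*a),z)-atz('top',TL(*b),z);print('yaw',np.arctan2(d[1],d[0]))
for n,uv,z in(('jar_mid',(297,232),.075),('jar_far',(289,160),.085),('near',(222,312),.08),('beaker',(369,309),.05)):print(n,atz('top',uv,z).round(3))
E
```

```text
chamber [ 0.5246 -0.1882  0.1263] 0.77
chamber [ 0.5248 -0.1882  0.1349] 2.11
chamber [ 0.5246 -0.1882  0.1297] 2.02
[ 0.5417 -0.1255  0.07  ]
[ 0.4822 -0.1333  0.07  ]
[ 0.4977 -0.2523  0.07  ]
[ 0.5572 -0.2445  0.07  ]
[[-0.8, -0.4], [-0.1, 0.7], [0.7, 0.2], [0.7, -0.5], [0.2, 0.0], [-0.6, -0.4], [0.0, 0.2], [0.4, 0.5], [-0.3, 0.1], [0.2, -0.1], [-0.8, -0.3], [-0.4, 1.6], [1.2, -2.0]]
probe top head [0.5501 0.2137 0.208 ] side head [0.5519 0.2186 0.208 ] tip [0.5524 0.2182 0.015 ] collar top cam [0.5533 0.2165 0.144 ]
yaw -0.20451155404476135
yaw -0.2316405844099818
yaw -0.20124242759841307
jar_mid [ 0.484 -0.013  0.075]
jar_far [0.651 0.002 0.085]
near [0.307 0.162 0.08 ]
beaker [ 0.303 -0.176  0.05 ]
```

Request:
servo_tool(
  offset=[
    [0,0,-0.012],
    [0,0,-0.012],
    [0,0,-0.012],
    [0.0205,-0.042,0],
    [0.0205,-0.042,0],
    [0.0205,-0.042,0],
    [0.0205,-0.042,0],
    [0.0205,-0.042,0],
    [0.0205,-0.042,0],
    [0.0205,-0.042,0],
    [0.0205,-0.042,0],
    [0.0205,-0.042,0],
  ],
  spin=[6.17,6.17,6.17,0,0,0,0,0,0,0,0,0],
  fingers=[1,1,1,1,1,1,1,1,1,1,1,1],
)

```text
time: 1.3
ee_pos: [0.4178, -0.1851, 0.284]
ee_rot: [-3.135, -0.198, 0.0]
wrist_force: [0.9, -0.6, 1.0]
finger_gap: 0.0856
gripper_force: 0.0
```

Request:
servo_tool(
  offset=[
    [0.0195,-0.0405,0],
    [0.0195,-0.0405,0],
    [0.0195,-0.0405,0],
    [0.0195,-0.0405,0],
    [0.0195,-0.0405,0],
    [0.0195,-0.0405,0],
    [0.0195,-0.0405,0],
    [0.0195,-0.0405,0],
    [0.01,-0.02,0],
    [0,0,0],
    [0,0,0],
  ],
  spin=[0,0,0,0,0,0,0,0,0,0,0],
  fingers=[1,1,1,1,1,1,1,1,1,1,1],
)

```text
time: 2.4
ee_pos: [0.5386, 0.1752, 0.2836]
ee_rot: [3.134, 0.2, -0.002]
wrist_force: [-0.1, -0.2, 0.1]
finger_gap: 0.0855
gripper_force: 0.0
```

```bash
python3 - <<'E'
from h import *
s=get_state();p=s['ee_pos'];print(p,s['qd'].round(3) if hasattr(s['qd'],'round') else s['qd']);M=R.from_rotvec(s['ee_rot']).as_matrix();print(M.round(4),M.T@(np.array([.552,.217,.178])-p))
b=snap('side','side1');crop(b,130,120,180,200,3,'side1c')
print(proj('side',p))
E
```

```text
[0.53864202 0.17518339 0.28358114] [-0.026 -0.02   0.009  0.001 -0.     0.001]
[[ 9.919e-01  1.274e-01 -1.500e-03]
 [ 1.274e-01 -9.919e-01 -8.000e-04]
 [-1.500e-03  6.000e-04 -1.000e+00]] [ 0.01873813 -0.03983921  0.10552801]
[240.43008113 185.68723551]
```

View pics/side1c.png

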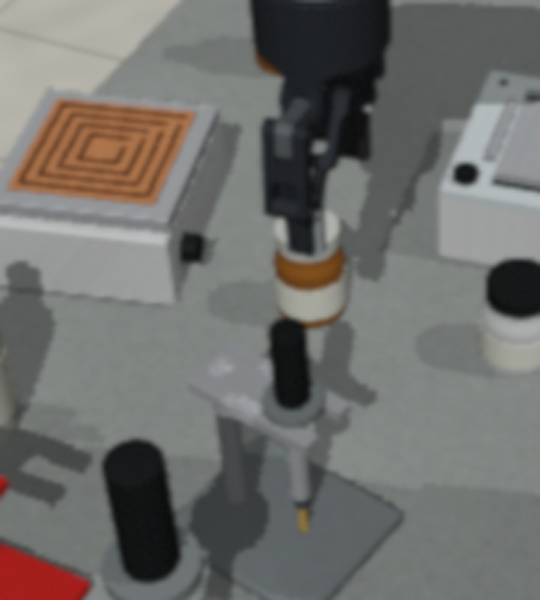

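Request:
servo_tool(
  offset=[
    [0.0187,-0.0395,0],
    [0,0,0.02],
    [0,0,0.03],
    [0,0,0.03],
    [0,0,0.02],
    [0,0,0.0055],
    [0,0,0],
    [0,0,0],
    [0,0,0],
  ],
  spin=[0,0,0,0,0,0,0,0,0],
  fingers=[1,1,1,1,1,1,1,1,1],
)

```text
time: 3.35
ee_pos: [0.5536, 0.2167, 0.1809]
ee_rot: [-3.135, -0.198, -0.005]
wrist_force: [0.4, 0.0, 0.4]
finger_gap: 0.0855
gripper_force: 0.0
```

```bash
python3 - <<'E'
from h import *
a=snap('top','top2');b=snap('side','side2')
m=np.hstack([cv2.resize(a[150:240,150:240],(400,400),interpolation=2),cv2.resize(b[200:320,170:290],(400,400),interpolation=2)]);cv2.imwrite('pics/m2.png',m)
E
```

```text
(no output)
```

View pics/m2.png

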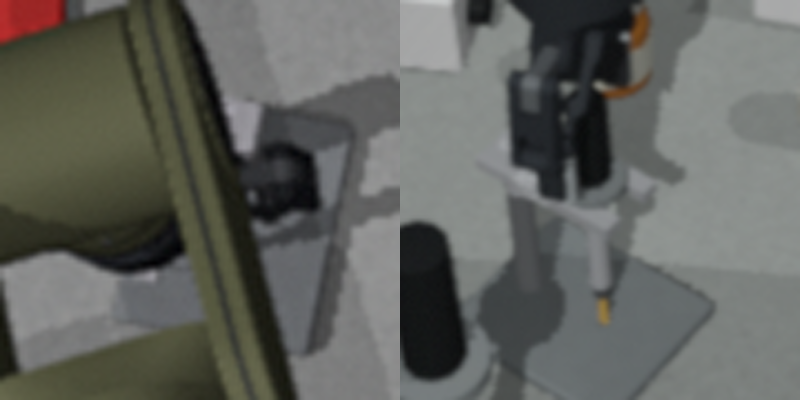

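The head sits between the open fingers and the collar is still on the fork, so I'll close.

Request:
servo_tool(
  offset=[
    [0,0,0],
    [0,0,0],
    [0,0,0],
    [0,0,0],
    [0,0,0],
    [0,0,0],
    [0,0,0],
    [0,0,0],
  ],
  spin=[0,0,0,0,0,0,0,0],
  fingers=[0,0,0,0,0,0,0,0],
)

```text
time: 4.25
ee_pos: [0.5526, 0.2168, 0.179]
ee_rot: [-3.135, -0.199, -0.0]
wrist_force: [0.7, -0.1, 0.5]
finger_gap: 0.0228
gripper_force: 58.7
```

Request:
servo_tool(
  offset=[
    [0,0,-0.01],
    [0,0,-0.02],
    [0,0,-0.03],
    [0,0,-0.03],
    [0,0,-0.03],
    [-0.006,0.038,0],
    [-0.006,0.038,0],
    [-0.006,0.038,0],
    [-0.006,0.038,0],
    [-0.006,0.038,0],
    [-0.006,0.038,0],
    [-0.006,0.038,0],
  ],
  spin=[0,0,0,0,0,0,0,0,0,0,0,0],
  fingers=[0,0,0,0,0,0,0,0,0,0,0,0],
)

```text
time: 5.45
ee_pos: [0.544, -0.054, 0.299]
ee_rot: [3.135, 0.199, -0.0]
wrist_force: [0.4, -0.7, -0.5]
finger_gap: 0.0229
gripper_force: 58.9
```

Request:
servo_tool(
  offset=[
    [-0.006,0.038,0],
    [-0.006,0.03,0],
    [0,0,0],
    [0,0,0],
    [0,0,0],
  ],
  spin=[0,0,0,0,0],
  fingers=[0,0,0,0,0],
)

```text
time: 5.95
ee_pos: [0.5412, -0.1207, 0.2988]
ee_rot: [-3.135, -0.2, 0.0]
wrist_force: [-0.1, 0.0, -1.8]
finger_gap: 0.0228
gripper_force: 59.2
```

```bash
python3 - <<'E'
from h import *
s=get_state();p=s['ee_pos'];M=R.from_rotvec(s['ee_rot']).as_matrix();print(p,M.round(4),s['wrist_force'])
print('delta',M.T@(np.array([.5418,-.1255,.25])-p))
tip=p+M@[0,0,.164];print('tip',tip,proj('side',tip),proj('top',tip),proj('side',p))
a=snap('top','top3');b=snap('side','side3')
m=np.hstack([cv2.resize(a[170:250,320:420],(400,320),interpolation=2),cv2.resize(b[100:220,250:370],(400,400),interpolation=2)[:320]]);cv2.imwrite('pics/m3.png',m)
E
```

```text
[ 0.54115573 -0.1206917   0.29884066] [[ 9.919e-01  1.271e-01 -2.000e-04]
 [ 1.271e-01 -9.919e-01  4.000e-04]
 [-1.000e-04 -4.000e-04 -1.000e+00]] [-0.05328131  0.03614105 -1.77181376]
delta [3.53257604e-05 4.87232035e-03 4.88385504e-02]
tip [ 0.54112246 -0.12062442  0.13484068] [296.74009763 159.5188099 ] [346.33364709 203.49577262] [298.91506878  97.60208324]
```

View pics/m3.png

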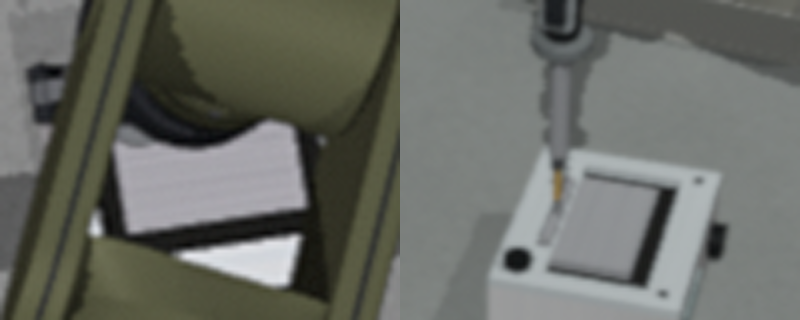

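Request:
servo_tool(
  offset=[
    [0,0.0049,0],
    [0,0,0.02],
    [0,0,0.02],
    [0,0,0.0165],
    [0,0,0],
    [0,0,0],
    [0,0,0],
  ],
  spin=[0,0,0,0,0,0,0],
  fingers=[0,0,0,0,0,0,0],
)

```text
time: 6.75
ee_pos: [0.5425, -0.1264, 0.2437]
ee_rot: [3.134, 0.199, 0.003]
wrist_force: [0.2, 0.0, -1.4]
finger_gap: 0.0224
gripper_force: 59.3
```

```bash
python3 - <<'E'
from h import *
s=get_state();p=s['ee_pos'];M=R.from_rotvec(s['ee_rot']).as_matrix();print(p,s['wrist_force'])
print('delta',M.T@(np.array([.5418,-.1255,.2225])-p))
b=snap('side','side4');crop(b,255,125,100,75,8,'side4c')
w=lambda c:np.array([.5246+c[0]*.992-c[1]*.1267,-.1882+c[0]*.1267+c[1]*.992,c[2]])
for c in((.025,.06,.0),(.033,.068,.07),(.033,.052,.07),(-.043,.068,.07),(-.027,.052,.07),(.033,-.052,.07)):
    c=list(c); c[2]=c[2] or .076; print(c,((proj('side',w(c))-[255,125])*8+3.5).round(0))
E
```

```text
[ 0.54250708 -0.12643398  0.24367894] [ 0.19924293  0.00337592 -1.41018238]
delta [-0.00062209 -0.00103551  0.02117689]
[0.025, 0.06, 0.076] [336. 427.]
[0.033, 0.068, 0.07] [303. 454.]
[0.033, 0.052, 0.07] [316. 422.]
[-0.043, 0.068, 0.07] [551. 497.]
[-0.027, 0.052, 0.07] [509. 455.]
[0.033, -0.052, 0.07] [394. 225.]
```

View pics/side4c.png

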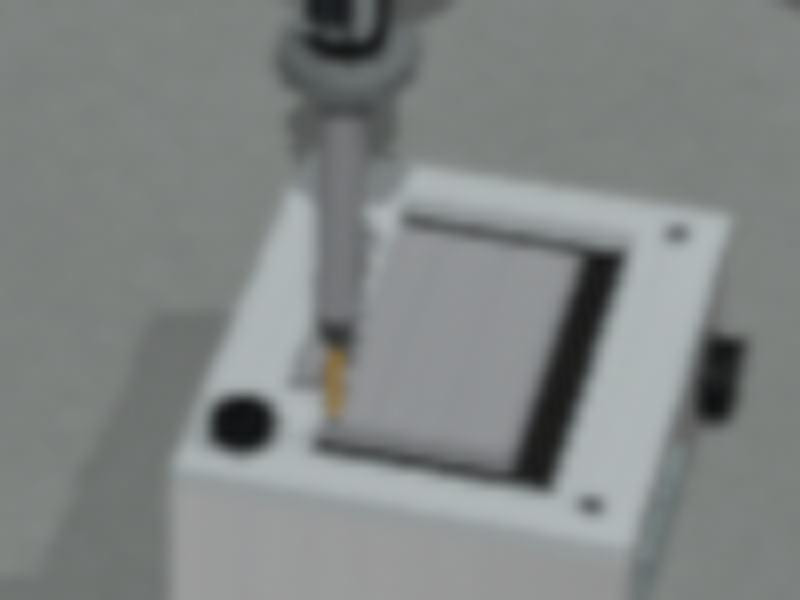

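Request:
servo_tool(
  offset=[
    [-0.0005,-0.001,0.003],
    [0,0,0.004],
    [0,0,0.004],
    [0,0,0.004],
    [0,0,0.003],
    [0,0,0.0005],
    [0,0,0],
    [0,0,0],
  ],
  spin=[0,0,0,0,0,0,0,0],
  fingers=[0,0,0,0,0,0,0,0],
)

```text
time: 7.6
ee_pos: [0.5413, -0.1254, 0.2241]
ee_rot: [-3.135, -0.199, -0.0]
wrist_force: [-0.5, -0.1, 0.4]
finger_gap: 0.0227
gripper_force: 59.4
```

Request:
servo_tool(
  offset=[
    [0,0,0.001],
    [0,0,0.001],
    [-0.002,0,0],
    [-0.002,0,0],
    [-0.002,0,0],
    [-0.002,0,0],
    [-0.002,0,0],
    [-0.002,0,0],
    [-0.002,0,0],
    [-0.002,0,0],
  ],
  spin=[0,0,0,0,0,0,0,0,0,0],
  fingers=[0,0,0,0,0,0,0,0,0,0],
)

```text
time: 8.6
ee_pos: [0.5252, -0.1274, 0.2219]
ee_rot: [3.135, 0.199, 0.0]
wrist_force: [1.4, 0.1, -0.1]
finger_gap: 0.0227
gripper_force: 59.4
```

Request:
servo_tool(
  offset=[
    [-0.002,0,0],
    [-0.002,0,0],
    [-0.002,0,0],
    [-0.002,0,0],
    [-0.002,0,0],
    [-0.002,0,0],
    [-0.002,0,0],
    [-0.002,0,0],
    [-0.002,0,0],
    [-0.002,0,0],
    [-0.002,0,0],
  ],
  spin=[0,0,0,0,0,0,0,0,0,0,0],
  fingers=[0,0,0,0,0,0,0,0,0,0,0],
)

```text
time: 9.7
ee_pos: [0.5033, -0.1302, 0.2218]
ee_rot: [-3.135, -0.199, 0.0]
wrist_force: [2.2, 0.0, -0.0]
finger_gap: 0.0226
gripper_force: 59.4
```

```bash
python3 - <<'E'
from h import *
for i in range(3):
    s=get_state();print(s['time'],s['ee_pos'],s['wrist_force'])
p=s['ee_pos'];M=R.from_rotvec(s['ee_rot']).as_matrix()
print('to corner',M.T@(np.array([.4823,-.1331,.222])-p),M.round(4)[0])
b=snap('side','side5');crop(b,255,125,100,75,8,'side5c')
t=p+M@[0,0,.1602];print(((proj('side',t)-[255,125])*8+3.5).round(0))
E
```

```text
9.7 [ 0.50334228 -0.1301911   0.22181135] [ 2.20271406  0.00779425 -0.04663861]
9.7 [ 0.50334228 -0.1301911   0.22181135] [ 2.20271406  0.00779425 -0.04663861]
9.7 [ 0.50334228 -0.1301911   0.22181135] [ 2.20271406  0.00779425 -0.04663861]
to corner [-0.02124119  0.00022637 -0.00018853] [ 0.992   0.1264 -0.    ]
[459. 486.]
```

View pics/side5c.png

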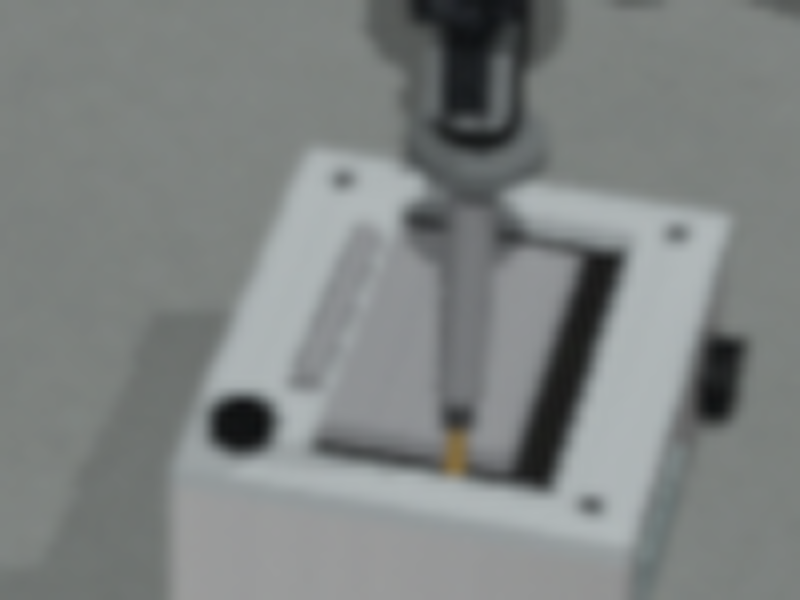

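The tip is in the groove at about (455,475), hidden behind the outer wall from there down, with the plunger about 4 mm in. I'm continuing round the first corner.

Request:
servo_tool(
  offset=[
    [-0.002,0,0],
    [-0.002,0,0],
    [-0.002,0,0],
    [-0.002,0,0],
    [-0.002,0,0],
    [-0.002,0,0],
    [-0.002,0,0],
    [-0.002,0,0],
    [-0.002,0,0],
    [-0.002,0,0],
    [-0.0015,0.0005,0],
    [0,0.002,0],
  ],
  spin=[0,0,0,0,0,0,0,0,0,0,0,0],
  fingers=[0,0,0,0,0,0,0,0,0,0,0,0],
)

```text
time: 10.95
ee_pos: [0.482, -0.135, 0.2216]
ee_rot: [-3.134, -0.199, 0.002]
wrist_force: [-0.1, 1.3, 0.5]
finger_gap: 0.0226
gripper_force: 59.5
```

Request:
servo_tool(
  offset=[
    [0,0.002,0],
    [0,0.002,0],
    [0,0.002,0],
    [0,0.002,0],
    [0,0.002,0],
    [0,0.002,0],
    [0,0.002,0],
    [0,0.002,0],
    [0,0.002,0],
    [0,0.002,0],
  ],
  spin=[0,0,0,0,0,0,0,0,0,0],
  fingers=[0,0,0,0,0,0,0,0,0,0],
)

```text
time: 11.95
ee_pos: [0.4851, -0.1554, 0.2218]
ee_rot: [-3.135, -0.199, -0.0]
wrist_force: [-0.5, 1.3, 0.1]
finger_gap: 0.023
gripper_force: 59.5
```

```bash
cat > chk.py <<'E'
from h import *
s=get_state();p=s['ee_pos'];M=R.from_rotvec(s['ee_rot']).as_matrix();d=p[:2]-[.5246,-.1882];a=.127
print(s['time'],'chamber xy mm',1e3*np.array([d[0]*np.cos(a)+d[1]*np.sin(a),-d[0]*np.sin(a)+d[1]*np.cos(a)]),'z',p[2],'yaw',np.arctan2(M[1,0],M[0,0]),'tilt',M[:2,2],s['wrist_force'],s['wrist_torque'])
E
python3 chk.py
```

```text
11.95 chamber xy mm [-35.06560321  37.56800347] z 0.22184023262564576 yaw 0.12675792071766093 tilt [4.74326537e-06 8.15090915e-06] [-0.52121816  1.29876946  0.05817075] [ 0.45540941  0.07078993 -0.00254   ]
```

Request:
servo_tool(
  offset=[
    [0,0.002,0],
    [0,0.002,0],
    [0,0.002,0],
    [0,0.002,0],
    [0,0.002,0],
    [0,0.002,0],
    [0,0.002,0],
    [0,0.002,0],
    [0,0.002,0],
    [0,0.002,0],
    [0,0.002,0],
    [0,0.002,0],
  ],
  spin=[0,0,0,0,0,0,0,0,0,0,0,0],
  fingers=[0,0,0,0,0,0,0,0,0,0,0,0],
)

```text
time: 13.15
ee_pos: [0.4881, -0.1792, 0.2218]
ee_rot: [-3.135, -0.199, 0.0]
wrist_force: [-0.5, 1.8, -0.2]
finger_gap: 0.0228
gripper_force: 59.5
```

Request:
servo_tool(
  offset=[
    [0,0.002,0],
    [0,0.002,0],
    [0,0.002,0],
    [0,0.002,0],
    [0,0.002,0],
    [0,0.002,0],
    [0,0.002,0],
    [0,0.002,0],
    [0,0.002,0],
    [0,0.002,0],
    [0,0.002,0],
    [0,0.002,0],
  ],
  spin=[0,0,0,0,0,0,0,0,0,0,0,0],
  fingers=[0,0,0,0,0,0,0,0,0,0,0,0],
)

```text
time: 14.35
ee_pos: [0.4911, -0.203, 0.2218]
ee_rot: [-3.135, -0.199, 0.0]
wrist_force: [0.5, 1.4, 0.4]
finger_gap: 0.0231
gripper_force: 59.5
```

```bash
python3 chk.py; python3 - <<'E'
from h import *
a=snap('top','top6');b=snap('side','side6')
m=np.hstack([cv2.resize(a[170:250,320:420],(400,320),interpolation=2),cv2.resize(b[125:205,255:355],(400,320),interpolation=2)]);cv2.imwrite('pics/m6.png',m)
s=get_state();t=s['ee_pos']-[0,0,.160];print(((proj('side',t)-[255,125])*4+[401.5,1.5]).round(0))
E
```

```text
14.35 chamber xy mm [-35.09358685 -10.43736363] z 0.2218022306402361 yaw 0.12671800124665455 tilt [-4.71911295e-05  1.21957814e-05] [0.47329698 1.43013079 0.37006364] [0.40378526 0.08778314 0.01264895]
[687. 178.]
```

View pics/m6.png

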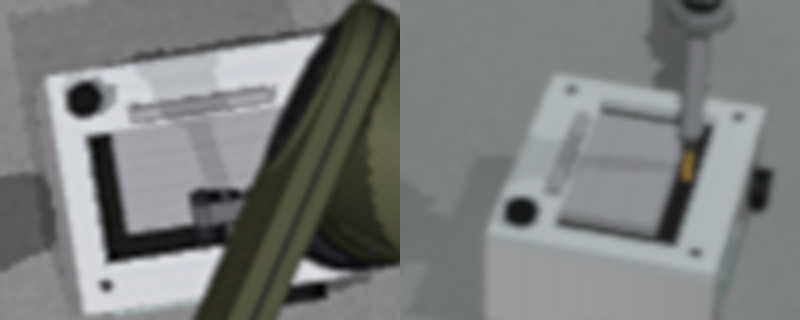

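The tip is at about (687,180), centred in the black strip, so I'm continuing.

Request:
servo_tool(
  offset=[
    [0,0.002,0],
    [0,0.002,0],
    [0,0.002,0],
    [0,0.002,0],
    [0,0.002,0],
    [0,0.002,0],
    [0,0.002,0],
    [0,0.002,0],
    [0,0.002,0],
    [0,0.002,0],
    [0,0.002,0],
    [0,0.002,0],
  ],
  spin=[0,0,0,0,0,0,0,0,0,0,0,0],
  fingers=[0,0,0,0,0,0,0,0,0,0,0,0],
)

```text
time: 15.65
ee_pos: [0.4942, -0.2268, 0.2218]
ee_rot: [3.135, 0.199, 0.0]
wrist_force: [0.1, 1.6, 1.5]
finger_gap: 0.0225
gripper_force: 59.5
```

Request:
servo_tool(
  offset=[
    [0,0.002,0],
    [0,0.002,0],
    [0,0.002,0],
    [0,0.002,0],
    [0,0.002,0],
    [0,0.002,0],
    [0,0.002,0],
    [0,0.002,0],
    [0,0.002,0],
    [0,0.002,0],
    [0,0.002,0],
    [0,0.002,0],
  ],
  spin=[0,0,0,0,0,0,0,0,0,0,0,0],
  fingers=[0,0,0,0,0,0,0,0,0,0,0,0],
)

```text
time: 16.85
ee_pos: [0.4972, -0.2506, 0.2218]
ee_rot: [-3.135, -0.199, 0.0]
wrist_force: [0.2, 0.9, 1.1]
finger_gap: 0.0228
gripper_force: 59.5
```

Request:
servo_tool(
  offset=[
    [0.0005,0.0016,0],
    [0.002,0,0],
    [0.002,0,0],
    [0.002,0,0],
    [0.002,0,0],
    [0.002,0,0],
    [0.002,0,0],
    [0.002,0,0],
    [0.002,0,0],
    [0.002,0,0],
    [0.002,0,0],
    [0.002,0,0],
  ],
  spin=[0,0,0,0,0,0,0,0,0,0,0,0],
  fingers=[0,0,0,0,0,0,0,0,0,0,0,0],
)

```text
time: 18.05
ee_pos: [0.5199, -0.2492, 0.2218]
ee_rot: [3.135, 0.199, 0.0]
wrist_force: [-2.4, -0.8, 0.6]
finger_gap: 0.0229
gripper_force: 59.4
```

```bash
python3 chk.py
```

```text
18.05 chamber xy mm [-12.43527923 -59.89081782] z 0.22183765893152038 yaw 0.12669050129088202 tilt [ 3.86472153e-05 -9.95830840e-06] [-2.44546028 -0.77051219  0.64081421] [-0.07024005  0.45606792 -0.01042746]
```

Request:
servo_tool(
  offset=[
    [0.002,0,0],
    [0.002,0,0],
    [0.002,0,0],
    [0.002,0,0],
    [0.002,0,0],
    [0.002,0,0],
    [0.002,0,0],
    [0.002,0,0],
    [0.002,0,0],
    [0.002,0,0],
  ],
  spin=[0,0,0,0,0,0,0,0,0,0],
  fingers=[0,0,0,0,0,0,0,0,0,0],
)

```text
time: 19.05
ee_pos: [0.5397, -0.2466, 0.2218]
ee_rot: [-3.135, -0.199, -0.0]
wrist_force: [-1.6, 0.5, 0.7]
finger_gap: 0.0228
gripper_force: 59.4
```

Request:
servo_tool(
  offset=[
    [0.002,0,0],
    [0.002,0,0],
    [0.002,0,0],
    [0.002,0,0],
    [0.002,0,0],
    [0.002,0,0],
    [0.002,0,0],
    [0.002,0,0],
    [0.002,0,0],
    [0,0,0],
  ],
  spin=[0,0,0,0,0,0,0,0,0,0],
  fingers=[0,0,0,0,0,0,0,0,0,0],
)

```text
time: 20.05
ee_pos: [0.5578, -0.2443, 0.2219]
ee_rot: [3.135, 0.199, 0.001]
wrist_force: [-0.2, 0.3, 1.2]
finger_gap: 0.0226
gripper_force: 59.4
```

```bash
python3 chk.py; python3 - <<'E'
from h import *
b=snap('side','side7')
b=snap('top','top7')
E
```

```text
20.05 chamber xy mm [ 25.86915515 -59.87683176] z 0.22192036399516815 yaw 0.12685269038548955 tilt [8.36942137e-04 1.80942343e-05] [-0.16819804  0.32613505  1.17483892] [-0.00459553  0.21613701  0.0180229 ]
```

Request:
servo_tool(
  offset=[
    [0,0,-0.01],
    [0,0,-0.018],
    [0,0,-0.025],
    [0,0,-0.025],
    [0,0,-0.025],
    [0.0044,-0.038,0],
    [0.0044,-0.038,0],
    [0.0044,-0.038,0],
    [0.0044,-0.038,0],
    [0.0044,-0.038,0],
    [0.0044,-0.038,0],
    [0.0044,-0.038,0],
  ],
  spin=[0,0,0,0,0,0,0,0,0,0,0,0],
  fingers=[0,0,0,0,0,0,0,0,0,0,0,0],
)

```text
time: 21.35
ee_pos: [0.5541, 0.025, 0.3254]
ee_rot: [-3.135, -0.199, -0.002]
wrist_force: [0.8, 0.2, -1.8]
finger_gap: 0.0226
gripper_force: 59.4
```

Request:
servo_tool(
  offset=[
    [0.0044,-0.038,0],
    [0.0044,-0.038,0],
    [0.0044,-0.038,0],
    [0.0044,-0.038,0],
    [0,0,0],
    [0,0,0],
    [0,0,0],
    [0,0,0],
  ],
  spin=[0,0,0,0,0,0,0,0],
  fingers=[0,0,0,0,0,0,0,0],
)

```text
time: 22.15
ee_pos: [0.5527, 0.1753, 0.3249]
ee_rot: [3.135, 0.196, 0.0]
wrist_force: [-0.3, -0.1, -1.2]
finger_gap: 0.0226
gripper_force: 59.6
```

```bash
python3 - <<'E'
from h import *
s=get_state();p=s['ee_pos'];M=R.from_rotvec(s['ee_rot']).as_matrix();print(p,s['wrist_force'],'delta',M.T@(np.array([.5526,.2168,.179])-p))
E
```

```text
[0.55271043 0.17526081 0.32493928] [-0.30777733 -0.08294928 -1.20728447] delta [ 0.00505718 -0.04124792  0.14593431]
```

Request:
servo_tool(
  offset=[
    [0.003,-0.021,0],
    [0.0021,-0.0202,0],
    [0,0,0],
    [0,0,0.015],
    [0,0,0.02],
    [0,0,0.02],
    [0,0,0.02],
    [0,0,0.02],
    [0,0,0.02],
    [0,0,0.015],
    [0,0,0],
    [0,0,0],
  ],
  spin=[0,0,0,0,0,0,0,0,0,0,0,0],
  fingers=[0,0,0,0,0,0,0,0,0,0,0,0],
)

```text
time: 23.35
ee_pos: [0.5525, 0.2174, 0.1946]
ee_rot: [3.135, 0.198, -0.001]
wrist_force: [0.3, 0.5, -1.7]
finger_gap: 0.0225
gripper_force: 59.7
```

Request:
servo_tool(
  offset=[
    [0,0.0005,0.005],
    [0,0,0.005],
    [0,0,0.003],
    [0,0,0.0015],
    [0,0,0.0005],
    [0,0,0],
    [0,0,0],
  ],
  spin=[0,0,0,0,0,0,0],
  fingers=[0,0,0,0,0,0,0],
)

```text
time: 24.05
ee_pos: [0.5526, 0.2175, 0.18]
ee_rot: [-3.135, -0.199, -0.0]
wrist_force: [-0.1, -0.5, -1.3]
finger_gap: 0.0228
gripper_force: 59.7
```

Request:
servo_tool(
  offset=[
    [0,0.0003,0.0008],
    [0,0,0],
    [0,0,0],
    [0,0,0],
    [0,0,0],
    [0,0,0],
    [0,0,0],
    [0,0,0],
    [0,0,0],
    [0,0,0],
  ],
  spin=[0,0,0,0,0,0,0,0,0,0],
  fingers=[0,0,0.35,0.45,0.55,0.65,0.8,1,1,1],
)

```text
time: 25.05
ee_pos: [0.5525, 0.2171, 0.179]
ee_rot: [3.135, 0.199, 0.0]
wrist_force: [0.1, 0.4, -0.6]
finger_gap: 0.0855
gripper_force: 0.0
```

Request:
servo_tool(
  offset=[
    [0,0,0],
    [0,0,0],
    [0,0,-0.01],
    [0,0,-0.02],
    [0,0,-0.03],
    [0,0,-0.04],
    [0,0.04,0],
    [0,0.04,0],
    [0,0.04,0],
    [0,0.04,0],
    [0,0,0],
    [0,0,0],
  ],
  spin=[0,0,0,0,0,0,0,0,0,0,0,0],
  fingers=[1,1,1,1,1,1,1,1,1,1,1,1],
)

```text
time: 26.25
ee_pos: [0.5729, 0.0578, 0.2798]
ee_rot: [-3.135, -0.196, -0.001]
wrist_force: [0.4, 0.4, -0.0]
finger_gap: 0.0852
gripper_force: 0.0
```

```bash
python3 - <<'E'
from h import *
a=snap('top','top8');b=snap('side','side8')
cv2.imwrite('pics/m8.png',np.hstack([cv2.resize(a[130:340,110:430],(400,262),interpolation=2),cv2.resize(b[150:360,120:440],(400,262),interpolation=2)]))
b0=cv2.imread('pics/side0.png');print(np.abs(b[220:300,215:245].astype(int)-b0[220:300,215:245]).mean())
E
```

```text
5.213888888888889
```

View pics/m8.png

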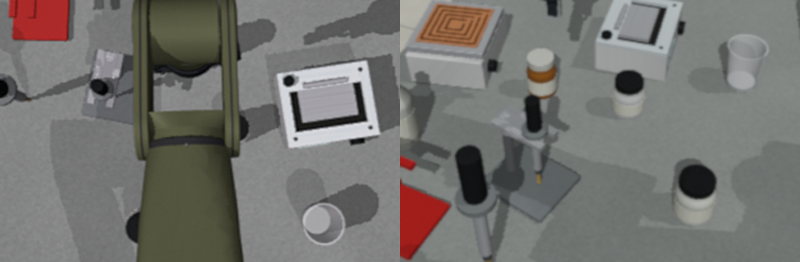

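The last picture shows the probe hanging upright in the fork, with its head at (533,115) in the side half. The jars and beaker are where they were and the gripper is clear, so I'm handing in.

```bash
python3 -c "
from workcell import *
print(finish_job())"
```

```text
the job is handed in; nothing more can be done
None
```

I drew the probe along the whole U in one pass at about 2 cm/s with the plunger about 4 mm in, then hung it back upright in its fork and let go; the jars and beaker look unmoved, and I handed the job in at about 26 s (no verdict was returned).

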